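Snap the filter cap onto the gas meter and hold it on its seal

ROBOT

A 7-joint arm with a two-finger parallel gripper is mounted at the origin on a cart in front of the work surface, level with it; the furniture and walls round the work are solid. World frame = base frame: x ahead of the robot, y to its left, z up, the work surface at z = 0. Lengths are in m, angles in rad, forces in N, time in s.
With the tool pointing down it reaches from about 0.4 to 0.875 m from the base axis. Payload 19.3 kg.
Tool frame: the origin (TCP) lies at the very end of the fingers, on their centre line; the grasp point (between the pads) lies bot.tcp_to_grasp behind it (bot.tcp_to_grasp is the distance from the TCP to the grasp point, in m); z points along the fingers, y is the direction in which the jaws open and shut (so a half turn about z gives the same grasp; the last joint's range is limited). The gripper opens to 85 mm and grips with 20 to 120 N. Pads are 22 mm wide; open, the fingers measure 114 mm over their backs; the gripper's body (76 mm by 85 mm) begins 54 mm behind the grasp point. The pads swing forward as they close: fully open they stand 13 mm farther back than shut.
Start: joints at [1.201, 0.521, -0.036, 1.599, 0.021, 1.021, -0.113], TCP at [0.185, -0.597, 0.231] pointing down, gripper open.
Joint ranges: [-2.91, 2.91], [-0.3, 2.13], [-1.5, 1.42], [0.17, 2.43], [-1.26, 4.41], [0.16, 1.93], [-2.52, 2.52]. Speed limits (rad/s): [1.89, 1.89, 2.39, 2.39, 3.01, 3.01, 3.01].

INTERFACE

Orientations are given as [roll, pitch, yaw] about the fixed x, y, z axes, in that order (R = Rz(yaw) Ry(pitch) Rx(roll)).
In Python, from workcell import bot gives the robot as it stands.
- The arm moves only by the tool servo_tool, never from a script. Its argument "targets" is a list of rows, each a list of 2 entries, a list of its own where there are three numbers: the shift along the tool's x, y, z in units of 0.05 m (1.0 is 0.05 m), then the turn about the tool's z in units of 5 degrees (1.0 is 5 degrees). A call has 1 to 12 rows; each row shifts and turns the commanded pose from where the row before left it, along the tool's axes as they then stand; what a row does not reach is not made up. A row lasts 1/8 s, in which the tool goes at most 62.5 mm and 10.7 degrees, less where a joint would pass 70% of its speed; a pose out of reach is approached as far as the arm can. A call with a number of a shift or a turn outside -1 to 1 is refused whole. A call with a gripper value outside its range is refused whole. "gripper" is the opening, from -1 (shut) to 1 (fully open), so that 0 is half open, set as the call begins (left out, the last holds). The fingers move at their own pace and stop on an object; "newtons" is the grip in N (left out, the last holds). Time passes only in rows, so rows that do not move let the fingers close. It gives the time, the measured TCP pose, the force and the opening at its end, in the units of the state.
- bot.observe(): the state, without advancing time (a new reading comes with each control period).
- bot.grab_frame(name): name is "scene" or "top" or "wrist"; returns the picture (420x560x3 uint8, blue, green, red); there is no depth.
- bot.get_calibration(name): a dict with "fx", "fy", "cx", "cy" (pixels), "k1" (the pictures are not rectified: a ray, as slopes to the right and down, at radius r is drawn at 1 + k1 r^2 times it, then the intrinsics apply), "pose" (4x4, takes a point from camera to world coordinates). Camera axes: x right, y up, looking along -z (the intrinsics and any distortion apply to the point x, -y, -z); pixel columns grow to the right and rows downward; lengths in m; the calibration is good to about 2 mm. A picture is of the moment at which its call begins: read the wrist's pose just before it. get_calibration takes no time and is no camera call; for the wrist camera it gives the pose at the moment of the call.
- bot.job_done(): hands the job in, once; it reports no verdict.
The state is a dict: "clock": time; "qpos": joint angles; "qd": joint speeds; "joint_efforts": joint torques, N m; "position": TCP position; "tool_rot": TCP orientation; "force": force on the tool from outside, world axes, zero at the start; "moment": the same for the moment, N m; "grip_width": finger opening in m.
Only numpy, scipy, OpenCV 4.12 (cv2) and the standard library are available. Lean on these libraries where they do the work, as an engineer would, in place of code of your own. Each camera call takes 0.05 s, during which the arm holds its last target.

TASK

The orange filter cap, fresh from drilling, is clamped in the small blue vise. Slide the vise jaw well open by its black grip block, lift the cap out, and press it straight down onto the round port of the white gas meter until both blue clips have snapped over its rim. Keep pressing: finish with the hand still holding or pushing the cap fully home against its rubber seal (do not let go), and leave the other things on the bench where they are.

Things in the scene. Friction and masses are not known exactly. Their poses are not given: they have to be found in the camera images.
- vise: Small bench vise, blue with steel faces, fixed to the bench, foot 84 (its x) x 200 (its y) x 14 mm. Origin on the bench right under the place where the clamped cap sits; z up. The fixed jaw with a V face (tops at 48 mm height) lies on the -y side of the cap, the sliding jaw on the +y side; the jaw opens along the vise's +y. The cap stands on the steel bed at 20 mm height.
- vise_jaw (a joint): How far the sliding jaw is open, m: 0 closed on the cap (starts at 0 to 0.002), stop at 0.036. Slides with about 3 N of friction and stays where it is left. Its steel lip (top at 51.5 mm height) reaches 7 mm over the cap's rim and holds it down until the jaw has moved 9 mm or more; well open means more than 20 mm.
- jaw_grip (a point): Centre of the top of the black grip block on the sliding jaw, 85 mm above the bench. The block is 14 mm thick along the sliding direction (vise y), 34 mm wide (vise x) and stands 38 mm above the jaw; its centre lies 81 mm along vise +y from the vise origin when the jaw is closed.
- cap: Loose orange snap cap, upright, about 60 g. Origin at the centre of its underside, z up. Round plug, radius 24 mm, z 0 to 18 mm (radius 20 mm at the foot, tapered over 6 mm); flange z 18 to 24 mm, its side a cone of radius 29 (bottom) to 32 mm (top); on top a grip rib 16 mm thick (cap x), 40 mm long (cap y), z 24 to 50 mm. In the vise the rib runs nearly along vise y. Any yaw fits the port.
- cap_rib (a point): Centre of the top of the cap's grip rib, 50 mm above the cap's underside (26 mm above the flange top).
- meter: White and grey gas meter, 130 (x) x 110 (y) x 45 mm, fixed to the bench; dark display and three small buttons on its -x side. Origin at the centre of its underside, z up. Round 53 mm hole (port), 24 mm deep, in the middle of its top. Two blue clips, 20 mm wide (meter x), stand at +y and -y of the port, about 19 mm above the top; their hooks reach 2.5 mm over the rim of a seated cap.
- port_seat (a point): Centre of the port in the plane of the meter's top, 45 mm above the bench: the seat for the underside of the cap's flange. With the cap fully home its origin is 18 mm below this point and its rib top 32 mm above it.
- seal (a joint): Compression of the black rubber seal ring round the port, m: 0 free (it stands 6 mm above the seat), 0.006 fully squeezed with the cap home on the seat. Springy, 1.2 N per mm, about 7 N when home. A snapped cap that is let go rises to about 3 mm above the seat, held by the hooks. Pressing the cap in takes some 10 to 18 N at the clips, which then snap over the rim and the force drops suddenly.
- clip_left (a joint): Swing of the clip at meter +y, rad: 0 upright (at rest, or hooked over the cap), up to about 0.1 while the rim of the cap pushes it outward.
- clip_right (a joint): The same for the clip at meter -y.
- jar: Small jar with an orange screw lid, 41 mm wide, 53 mm tall, a bystander. Origin at the centre of its underside.
- white_bottle: Small white bottle, 50 mm wide, 100 mm tall, a bystander. Origin at the centre of its underside.
There are look-alikes about, which are no part of the job. Of the things that look like the cap, the middle-sized one is meant.

How it is judged:
On the way, in this order (a step that is already met when the one before it is completed fails the run):
1. the vise jaw is slid well open (more than 20 mm) with the cap still in the vise (value of joint vise_jaw above 0.02 m and z of cap in the frame of vise below 0.035 m), for 0.1 s.
2. the cap is lifted clear of the vise (z of cap in the frame of vise above 0.045 m and contact force between cap and vise below 0.1 N), for 0.1 s.
3. the cap sits in the port and both clips have snapped back over its rim (horizontal distance between cap and port_seat below 0.004 m and z of cap in the frame of port_seat below -0.0142 m and angle between cap's own z axis and vertical below 0.1 rad and value of joint each of clip_left, clip_right below 0.04 rad), for 0.2 s.
At the end, for the whole second after the job is handed in: Cap in the port within 4 mm of its axis, tilted under 0.08 rad, both clips hooked (under 0.04 rad) and the fingers still on it (over 2 N), pressing: flange within 2 mm of the seat, seal squeezed over 4.2 mm; vise jaw still over 15 mm open (horizontal distance between cap and port_seat below 0.004 m and z of cap in the frame of port_seat below -0.016 m and value of joint seal above 0.0042 m and angle between cap's own z axis and vertical below 0.08 rad and value of joint each of clip_left, clip_right below 0.04 rad and contact force between the fingers and cap above 2 N and value of joint vise_jaw above 0.015 m); the arm keeps its last pose, push and grip.
It fails at once if a bystander is pushed more than 30 mm or tipped over (distance of any of jar, white_bottle from where it was at the start of the episode above 0.03 m or angle between any of jar, white_bottle's own z axis and vertical above 0.5 rad).
It also fails if it takes over 56 s, if anything falls off the work surface, if the arm or the gripper's body presses on something with over 40 N, if the wrist force passes 120 N, or if a joint passes its speed limit or range.

## Working session

There is one attempt and no reset: what is moved stays moved. The work goes in short steps, Python scripts to look and compute and a tool call to move; the robot and the scene stay as the last step left them, time stands still between calls to the robot, and variables do not carry over. Pictures are saved under pics/ and viewed, and the job is handed in when it is done.

Besides the shell and the picture viewer there is one more tool, called as name([rows], argument=value, ...), one row to a line, values as JSON. servo_tool: Moves the arm, as the interface text tells. Its arguments: {"type":"object","properties":{"targets":{"type":"array","items":{"type":"array"}},"gripper":{"type":"number"},"newtons":{"type":"number"}},"required":["targets"]}

```bash
ls; mkdir -p pics; python3 - <<'E'
from workcell import bot
import cv2,json
print(bot.observe(), bot.tcp_to_grasp)
for n in ["scene","top"]:
    c=bot.get_calibration(n); print(n,c)
    cv2.imwrite(f"pics/{n}0.png",bot.grab_frame(n))
E
```

```text
pics
{'clock': 0.0, 'qpos': array([ 1.20079015,  0.52200011, -0.0363156 ,  1.59999328,  0.02122332,
        1.02110888, -0.11277255]), 'qd': array([-1.81782493e-04, -8.00988355e-05, -7.09345138e-04,  2.05051206e-04,
       -1.24288529e-03,  1.39504087e-03,  6.15404180e-04]), 'joint_efforts': array([-5.41923928e-04, -9.27130651e+01,  1.97946087e+00, -3.69931126e+01,
        1.76265469e-02,  8.32777005e-03, -1.28294388e-05]), 'position': array([ 0.18443791, -0.59681741,  0.23073981]), 'tool_rot': array([-3.14047357e+00,  1.06124086e-04,  2.99825413e-01]), 'force': array([ 0.03629346, -0.10911387, -0.2205008 ]), 'moment': array([-0.02218486,  0.03535343,  0.04811407]), 'grip_width': 0.0851351032354857} 0.0187
scene {'fx': 391.7107162369092, 'fy': 391.7107162369092, 'cx': 277.38200298313933, 'cy': 207.29621648668243, 'k1': -0.11382580033621587, 'pose': array([[-0.88522648,  0.24890554, -0.39296324,  0.17388286],
       [-0.46478125, -0.50739144,  0.72562546,  0.62195254],
       [-0.01877399,  0.82498482,  0.56484297,  0.5536878 ],
       [ 0.        ,  0.        ,  0.        ,  1.        ]])}
top {'fx': 430.6359331500675, 'fy': 430.6359331500675, 'cx': 290.39466044960267, 'cy': 210.04736069697222, 'k1': -0.1312262434953974, 'pose': array([[-0.02083494,  0.99213048, -0.12346261,  0.35135723],
       [-0.99964111, -0.02275246, -0.01414151,  0.01068712],
       [-0.0168393 ,  0.12312367,  0.99224846,  1.18554133],
       [ 0.        ,  0.        ,  0.        ,  1.        ]])}
```

View pics/scene0.png

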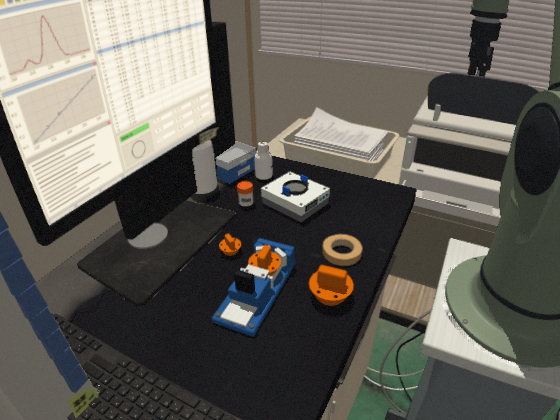

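View pics/top0.png

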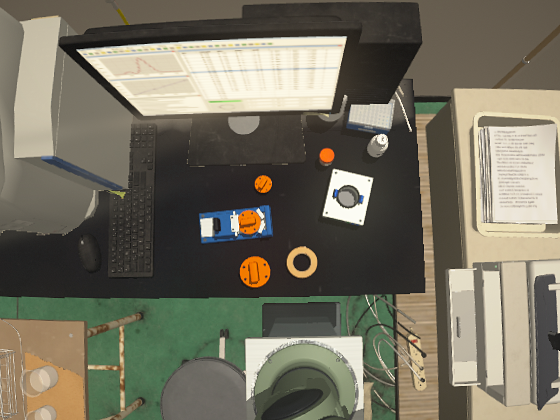

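Things that could be taken for the cap, by top-image pixel: small cap (263,184), clamped cap (250,222), large cap (256,272), jar lid (327,157). The clamped one is middle-sized, so I choose it and check it in a close crop.

```bash
cat > h.py <<'E'
import numpy as np, cv2
from workcell import bot
def ray(c,u,v):
    x=(u-c['cx'])/c['fx']; y=(v-c['cy'])/c['fy']
    K=np.eye(3); d=cv2.undistortPoints(np.array([[[x,y]]],float),K,np.array([c['k1'],0,0,0.]))[0,0]
    P=c['pose']; return P[:3,3],P[:3,:3]@np.array([d[0],-d[1],-1])
def at(c,u,v,z):
    o,d=ray(c,u,v); return o+d*(z-o[2])/d[2]
def proj(c,p):
    P=c['pose']; q=P[:3,:3].T@(np.array(p)-P[:3,3]); x=q[0]/-q[2]; y=-q[1]/-q[2]; r=x*x+y*y; s=1+c['k1']*r
    return np.array([c['fx']*x*s+c['cx'],c['fy']*y*s+c['cy']])
def crop(img,x0,y0,w,h,s,name):
    cv2.imwrite(name,cv2.resize(img[y0:y0+h,x0:x0+w],None,fx=s,fy=s,interpolation=cv2.INTER_CUBIC))
E
python3 - <<'E'
from h import *
t=cv2.imread("pics/top0.png"); s=cv2.imread("pics/scene0.png")
crop(t,190,140,200,150,4,"pics/t_a.png")
crop(s,200,150,170,190,3,"pics/s_a.png")
E
```

```text
(no output)
```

View pics/t_a.png

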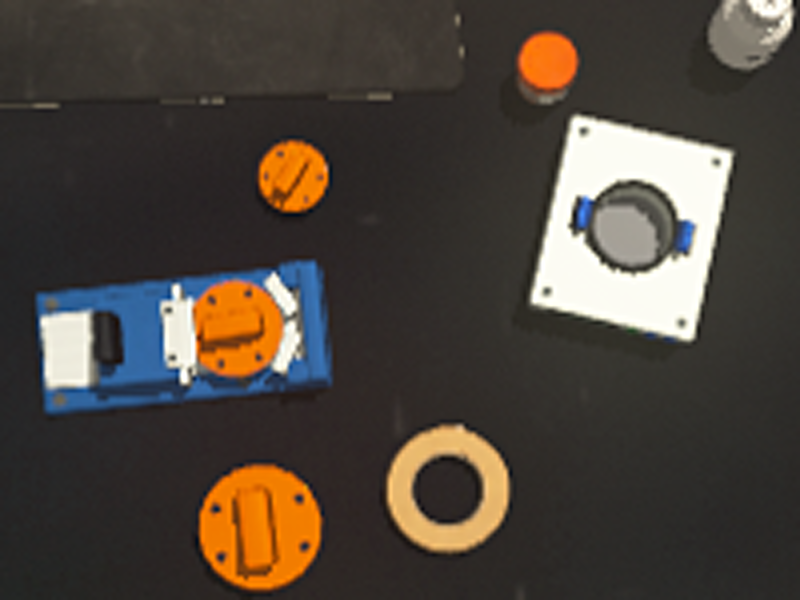

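View pics/s_a.png

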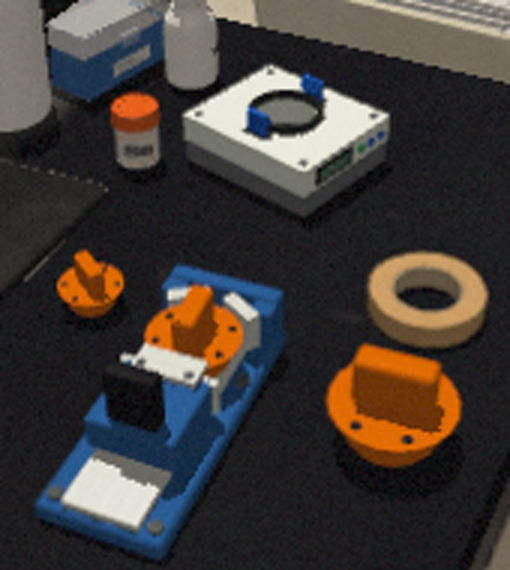

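The crops show the middle-sized cap clamped in the vise (top crop 237,329), with the grip block at (105,337). The meter's port is at (632,225) and the vise opens toward image left.

```bash
python3 - <<'E'
from h import *
c=bot.get_calibration("top"); S=bot.get_calibration("scene")
def a(x,y,z): return at(c,190+(x+.5)/4-.5,140+(y+.5)/4-.5,z)
def b(x,y,z): return at(S,200+(x+.5)/3-.5,150+(y+.5)/3-.5,z)
m=[a(*p,.045) for p in [(573,116),(734,152),(693,341),(530,303)]]
print("meter corners",np.round(m,4),"ctr",np.mean(m,0)); 
e=(m[0]-m[3]+m[1]-m[2])/2; print("meter x axis yaw",np.arctan2(e[1],e[0]),np.linalg.norm(e), np.linalg.norm(m[0]-m[1]))
print("port ring",a(632,225,.045))
ms=[b(*p,.045) for p in [(270,67),(389,119),(307,200),(184,118)]]
print("meter scene",np.round(ms,4),np.mean(ms,0))
v=[a(*p,.014) for p in [(37,294),(45,412),(330,387),(318,262)]]
print("vise",np.round(v,4),"ctr",np.mean(v,0)); e=(v[0]-v[3]+v[1]-v[2])/2; print("vise y yaw",np.arctan2(e[1],e[0]),np.linalg.norm(e))
print("cap flange",a(237,329,.044), b(195,337,.044)); print("diam",a(193,329,.044)-a(284,329,.044))
print("rib", a(232,325,.07))
print("grip",a(104,336,.085), b(134,375,.085))
E
```

```text
meter corners [[ 0.6035 -0.0903  0.045 ]
 [ 0.5764 -0.1983  0.045 ]
 [ 0.4491 -0.165   0.045 ]
 [ 0.477  -0.0573  0.045 ]] ctr [ 0.52649422 -0.12772127  0.045     ]
meter x axis yaw -0.25542107237515665 0.13110040108875382 0.11141026691348828
port ring [ 0.52802881 -0.1272561   0.045     ]
meter scene [[ 0.5755 -0.1923  0.045 ]
 [ 0.4494 -0.157   0.045 ]
 [ 0.4622 -0.0242  0.045 ]
 [ 0.6014 -0.0846  0.045 ]] [ 0.52209483 -0.1145225   0.045     ]
vise [[0.4944 0.2807 0.014 ]
 [0.4127 0.2748 0.014 ]
 [0.426  0.0787 0.014 ]
 [0.5121 0.0856 0.014 ]] ctr [0.46129204 0.17993127 0.014     ]
vise y yaw 1.6499103757896403 0.19624632797266783
cap flange [0.46411916 0.13847776 0.044     ] [0.46401945 0.14243813 0.044     ]
diam [0.00132781 0.06099262 0.        ]
rib [0.46424435 0.13881834 0.07      ]
grip [0.4573818 0.2202706 0.085    ] [0.45611176 0.22441155 0.085     ]
```

```bash
cat >> h.py <<'E'
from scipy.spatial.transform import Rotation as Ro
def st():
    o=bot.observe(); print("t",round(o['clock'],2),"pos",np.round(o['position'],4),"rpy",np.round(o['tool_rot'],3),"F",np.round(o['force'],2),"w",round(o['grip_width'],4),"q",np.round(o['qpos'],2)); return o
def go(goal,psi=None,p0=None,y0=None):
    o=bot.observe(); p=o['position'] if p0 is None else np.array(p0); y=o['tool_rot'][2] if y0 is None else y0
    R=Ro.from_euler('xyz',[np.pi,0,y]).as_matrix()
    d=R.T@(np.array(goal)-p)/.05
    print("units xyz",np.round(d,3),"norm",round(np.linalg.norm(d),2), "turn about tool z", None if psi is None else round(-np.degrees((psi-y+np.pi)%(2*np.pi)-np.pi)/5,3))
def wrist(name):
    c=bot.get_calibration("wrist"); i=bot.grab_frame("wrist"); cv2.imwrite(name,i); np.save(name+".npy",c,allow_pickle=True); return c,i
E
python3 - <<'E'
from h import *
st(); w,_=wrist("pics/w0.png"); print(w)
go([.45,-.2,.23],0.079)
E
```

```text
t 0.1 pos [ 0.1845 -0.5968  0.2308] rpy [-3.141  0.     0.3  ] F [-0.3  -0.17 -0.4 ] w 0.0853 q [ 1.2   0.52 -0.04  1.6   0.02  1.02 -0.11]
{'fx': 334.60204849929477, 'fy': 334.60204849929477, 'cx': 278.07353145073347, 'cy': 210.40666394673931, 'k1': -0.08006650585898688, 'pose': array([[ 0.29574184,  0.90314413,  0.31123535,  0.26491886],
       [-0.95526681,  0.28009778,  0.09492399, -0.57120791],
       [-0.00144628, -0.3253858 ,  0.94558024,  0.37260342],
       [ 0.        ,  0.        ,  0.        ,  1.        ]])}
units xyz [ 7.418 -6.016  0.017] norm 9.55 turn about tool z 2.53
```

servo_tool([
  [[0.74, -0.6, 0], 0],
  [[0.74, -0.6, 0], 0],
  [[0.74, -0.6, 0], 0],
  [[0.74, -0.6, 0], 0],
  [[0.74, -0.6, 0], 0],
  [[0.74, -0.6, 0], 0],
  [[0.74, -0.6, 0], 0],
  [[0.74, -0.6, 0], 0],
  [[0.74, -0.6, 0], 0.85],
  [[0.74, -0.6, 0], 0.85],
  [[0, 0, 0], 0.83],
], gripper=0)

```text
clock: 1.52
position: [0.4542, -0.2002, 0.2312]
tool_rot: [-3.141, -0.001, 0.082]
force: [-0.1, -0.6, -0.1]
grip_width: 0.0429
```

```bash
python3 - <<'E'
from h import *
st(); wrist("pics/w1.png")
go([.457,.22,.23],0.079)
E
```

```text
t 1.52 pos [ 0.4542 -0.2002  0.2312] rpy [-3.141e+00 -1.000e-03  8.200e-02] F [-0.08 -0.62 -0.14] w 0.0429 q [ 0.42  0.32 -0.16  1.93  0.06  0.9  -1.26]
units xyz [ 0.716 -8.406  0.022] norm 8.44 turn about tool z -0.037
```

View pics/w1.png

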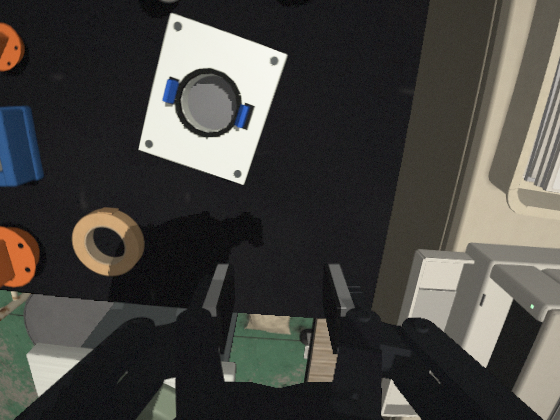

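The wrist view shows the meter plate with corners (172,14), (287,54), (243,185), (139,150). The port ring is centred near (208,103).

```bash
python3 - <<'E'
from h import *
c=np.load("pics/w1.png.npy",allow_pickle=True).item()
m=[at(c,*p,.045) for p in [(172,14),(287,54),(243,185),(139,150)]]
print(np.round(m,4),np.mean(m,0),at(c,208,102.5,.05)); e=(m[0]-m[3]+m[1]-m[2])/2; print(np.arctan2(e[1],e[0]),np.linalg.norm(e))
i=cv2.imread("pics/w1.png"); crop(i,130,0,170,190,3,"pics/w1c.png")
E
```

```text
[[ 0.6024 -0.0918  0.045 ]
 [ 0.5759 -0.197   0.045 ]
 [ 0.4498 -0.1636  0.045 ]
 [ 0.4774 -0.0585  0.045 ]] [ 0.52636919 -0.12773368  0.045     ] [ 0.52766438 -0.127508    0.05      ]
-0.2597397136635958 0.12985909109442823
```

servo_tool([
  [[0, -0.8, 0], 0],
  [[0, -0.8, 0], 0],
  [[0, -0.8, 0], 0],
  [[0.1, -0.8, 0], 0],
  [[0.1, -0.8, 0], 0],
  [[0.1, -0.8, 0], 0],
  [[0.1, -0.8, 0], 0],
  [[0.1, -0.8, 0], 0],
  [[0.1, -0.8, 0], 0],
  [[0.1, -0.8, 0], 0],
  [[0.02, -0.4, 0], 0],
  [[0, 0, 0], 0],
])

```text
clock: 3.08
position: [0.4549, 0.219, 0.2311]
tool_rot: [-3.141, 0.0, 0.082]
force: [-0.2, -1.1, -0.2]
grip_width: 0.0423
```

```bash
python3 - <<'E'
from h import *
st(); c,i=wrist("pics/w2.png"); print(proj(c,[.457,.22,.085]),proj(c,[.464,.139,.07]))
E
```

```text
t 3.08 pos [0.4549 0.219  0.2311] rpy [-3.141  0.     0.082] F [-0.19 -1.08 -0.19] w 0.0423 q [-0.28  0.35 -0.36  1.9   0.15  0.92 -2.2 ]
[278.42079701 192.26450799] [364.84706061 187.65561938]
```

View pics/w2.png

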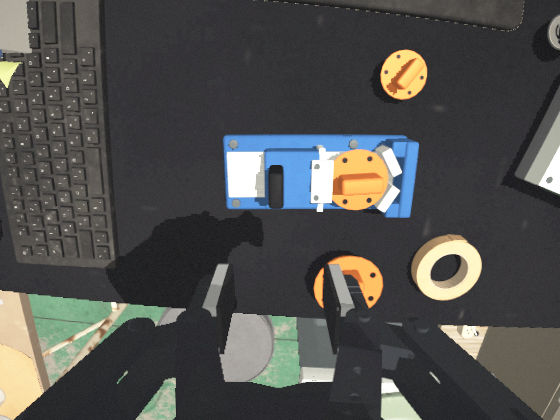

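View pics/w1c.png

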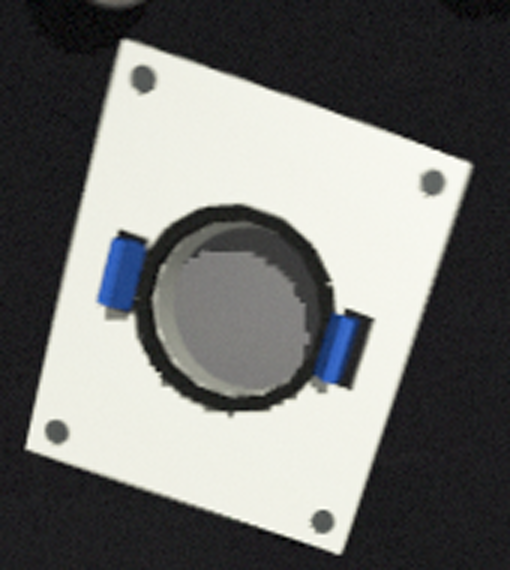

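```bash
python3 - <<'E'
from h import *
i=cv2.imread("pics/w2.png"); crop(i,220,125,200,100,4,"pics/w2c.png")
E
```

```text
(no output)
```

View pics/w2c.png

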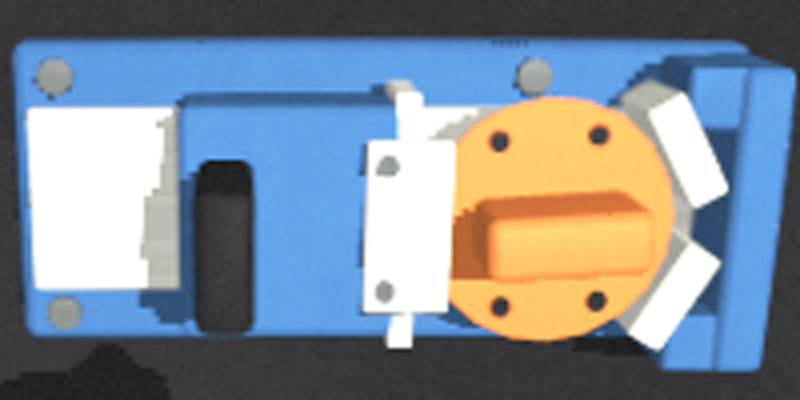

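```bash
python3 - <<'E'
from h import *
c=np.load("pics/w2.png.npy",allow_pickle=True).item()
def a(x,y,z): return at(c,220+(x+.5)/4-.5,125+(y+.5)/4-.5,z)
print("block",a(225,262,.085),"w",a(253,262,.085)-a(197,262,.085),a(225,193,.085)-a(225,332,.085))
print("rib",a(573,243,.07)); r=a(490,247,.07)-a(655,238,.07); print(r,np.arctan2(r[1],r[0]))
print("flange",a(562,218,.044))
v=[a(*p,.014) for p in [(15,42),(28,334)]]; print(v, np.arctan2(*(v[0]-v[1])[[1,0]]))
e=a(15,42,.014)-a(740,45,.014);print("vise y",np.arctan2(e[1],e[0]))
go([.4575,.2205,.056],.079)
E
```

```text
block [0.45878861 0.22242518 0.085     ] w [ 0.00102427 -0.01244098  0.        ] [0.03204108 0.00256666 0.        ]
rib [0.46603174 0.14122533 0.07      ]
[-0.00549278  0.03860994  0.        ] 1.7121113783079482
flange [0.46601292 0.13773123 0.044     ]
[array([0.49478244, 0.28159142, 0.014     ]), array([0.4134301 , 0.27532089, 0.014     ])] 0.07692663657117477
vise y 1.6527893613243254
units xyz [ 0.054 -0.049  3.501] norm 3.5 turn about tool z 0.012
```

servo_tool([
  [[0.06, -0.06, 0.6], 0],
  [[0, 0, 0.8], 0],
  [[0, 0, 0.8], 0],
  [[0, 0, 0.6], 0],
  [[0, 0, 0.4], 0],
  [[0, 0, 0.3], 0],
  [[0, 0, 0], 0],
])

```text
clock: 4.0
position: [0.4577, 0.2206, 0.0558]
tool_rot: [3.141, 0.001, 0.078]
force: [0.1, 0.5, 0.1]
grip_width: 0.0428
```

servo_tool([
  [[0, 0, 0], 0],
  [[0, 0, 0], 0],
  [[0, 0, 0], 0],
  [[0, 0, 0], 0],
], gripper=-1, newtons=30)

```text
clock: 4.5
position: [0.4583, 0.2215, 0.0572]
tool_rot: [-3.141, -0.001, 0.079]
force: [-0.5, -1.4, 5.4]
grip_width: 0.013
```

servo_tool([
  [[0, -0.08, 0], 0],
  [[0, -0.1, 0], 0],
  [[0, -0.1, 0], 0],
  [[0, -0.1, 0], 0],
  [[0, -0.1, 0], 0],
  [[0, -0.1, 0], 0],
  [[0, -0.06, 0], 0],
  [[0, 0, 0], 0],
])

```text
clock: 5.5
position: [0.4556, 0.2536, 0.0571]
tool_rot: [-3.141, -0.001, 0.079]
force: [-1.3, 0.3, 5.5]
grip_width: 0.0136
```

```bash
python3 - <<'E'
from h import *
st(); 
cv2.imwrite("pics/tmp.png",bot.grab_frame("scene")); i=cv2.imread("pics/tmp.png"); crop(i,190,200,170,150,4,"pics/s3.png")
E
```

```text
t 5.5 pos [0.4556 0.2536 0.0571] rpy [-3.141e+00 -1.000e-03  7.900e-02] F [-1.31  0.32  5.51] w 0.0136 q [-0.43  0.63 -0.27  1.99  0.3   0.56 -2.39]
```

View pics/s3.png

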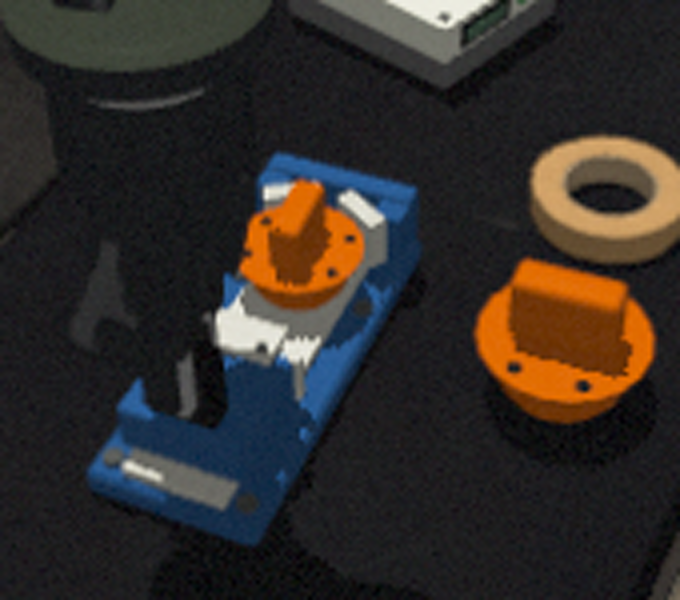

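The jaw is open about 32 mm and the cap is still standing in the vise at about (300,250). Now I release the block, rise, and turn over the cap.

servo_tool([
  [[0, 0, 0], 0],
  [[0, 0, 0], 0],
  [[0, 0, -0.4], 0],
  [[0, 0, -0.8], 0],
  [[0, 0, -0.8], 0],
  [[0, 0.4, -0.6], -0.9],
  [[0, 0.4, 0], -1],
], gripper=0)

```text
clock: 6.42
position: [0.4609, 0.2137, 0.1885]
tool_rot: [-3.141, -0.004, 0.248]
force: [-0.0, 0.2, -0.5]
grip_width: 0.0426
```

servo_tool([
  [[0, 0, 0], -1],
  [[0, 0, 0], -1],
  [[0, 0, 0], -1],
  [[0, 0, 0], -1],
  [[0, 0, 0], -1],
  [[0, 0, 0], -1],
  [[0, 0, 0], -1],
  [[0, 0, 0], -1],
  [[0, 0, 0], -1],
  [[0, 0, 0], -1],
  [[0, 0, 0], -1],
  [[0, 0, 0], -1],
])

```text
clock: 7.92
position: [0.46, 0.2135, 0.1864]
tool_rot: [3.141, 0.0, 1.295]
force: [-1.0, 0.0, 0.6]
grip_width: 0.0427
```

```bash
python3 - <<'E'
from h import *
st();go([.466,.14,.19],1.71)
E
```

```text
t 7.92 pos [0.46   0.2135 0.1864] rpy [3.141 0.    1.295] F [-0.95  0.04  0.57] w 0.0427 q [-0.07  0.46 -0.63  1.93  0.35  0.87 -1.16]
units xyz [-1.382  0.516 -0.073] norm 1.48 turn about tool z -4.759
```

servo_tool([
  [[-0.7, 0.26, 0], 0],
  [[-0.68, 0.26, 0], 0],
  [[0, 0, 0], -1],
  [[0, 0, 0], -1],
  [[0, 0, 0], -1],
  [[0, 0, 0], -1],
  [[0, 0, 0], -0.75],
  [[0, 0, 0], 0],
])

```text
clock: 8.93
position: [0.466, 0.14, 0.1863]
tool_rot: [-3.142, -0.0, 1.706]
force: [-0.4, -0.2, 0.5]
grip_width: 0.0427
```

```bash
python3 - <<'E'
from h import *
st(); c,i=wrist("pics/w4.png"); print(proj(c,[.466,.14,.07]),proj(c,[.466,.138,.044])); crop(i,180,100,200,150,4,"pics/w4c.png")
E
```

```text
t 8.93 pos [0.466  0.14   0.1863] rpy [-3.142 -0.     1.706] F [-0.41 -0.16  0.49] w 0.0427 q [ 0.15  0.45 -0.73  1.98  0.39  0.86 -0.65]
[277.56047722 205.98051429] [277.29556716 198.94656716]
```

View pics/w4c.png

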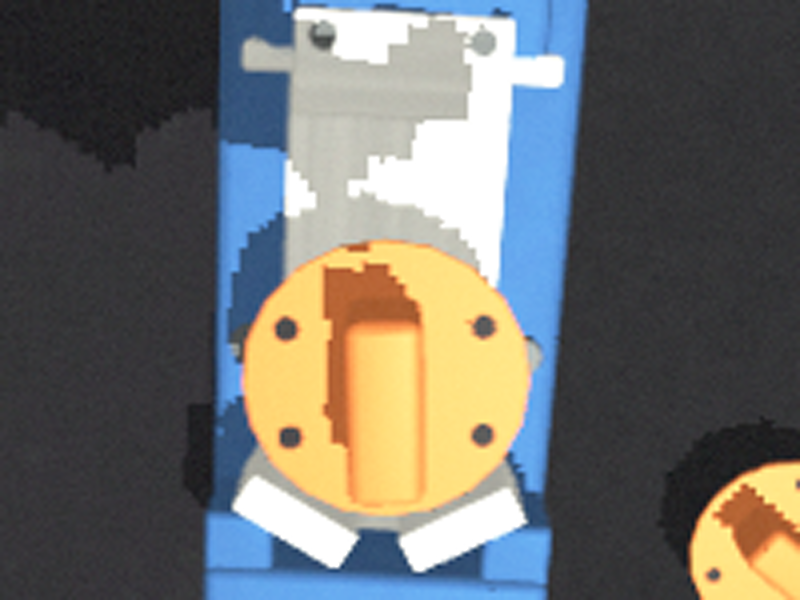

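The rib top is centred at crop (385,413) and parallel to tool x. The flange centre is at (386,377).

```bash
python3 - <<'E'
from h import *
c=np.load("pics/w4.png.npy",allow_pickle=True).item()
def a(x,y,z): return at(c,180+(x+.5)/4-.5,100+(y+.5)/4-.5,z)
print("rib",a(385,413,.07),np.linalg.norm(a(385,325,.07)-a(385,502,.07)),np.linalg.norm(a(347,413,.07)-a(422,413,.07)))
f=a(386.5,377,.044);print("flange",f,"diam",np.linalg.norm(a(243,377,.044)-a(530,377,.044)))
go([.4665,.1405,.048]); go([*a(385,413,.07)[:2],.048])
E
```

```text
rib [0.46429162 0.14243815 0.07      ] 0.03763424295664441 0.015180554944911544
flange [0.46445576 0.14251487 0.044     ] diam 0.06342344972546789
units xyz [0.008 0.01  2.766] norm 2.77 turn about tool z None
units xyz [ 0.052 -0.028  2.766] norm 2.77 turn about tool z None
```

servo_tool([
  [[0.045, -0.03, 0.5], 0],
  [[0, 0, 0.8], 0],
  [[0, 0, 0.7], 0],
  [[0, 0, 0.45], 0],
  [[0, 0, 0.2], 0],
  [[0, 0, 0.1], 0],
  [[0, 0, 0], 0],
])

```text
clock: 9.85
position: [0.4645, 0.1423, 0.0492]
tool_rot: [3.141, -0.0, 1.706]
force: [0.9, -0.5, -0.0]
grip_width: 0.043
```

servo_tool([
  [[0, 0, 0], 0],
  [[0, 0, 0], 0],
  [[0, 0, 0], 0],
  [[0, 0, 0], 0],
  [[0, 0, 0], 0],
], gripper=-1, newtons=70)

```text
clock: 10.48
position: [0.4646, 0.1422, 0.0495]
tool_rot: [3.141, 0.0, 1.706]
force: [-2.4, -0.3, 8.8]
grip_width: 0.0143
```

```bash
python3 - <<'E'
from h import *
st(); c,i=wrist("pics/w5.png"); crop(i,180,150,200,150,4,"pics/w5c.png")
E
```

```text
t 10.47 pos [0.4646 0.1422 0.0495] rpy [3.141 0.    1.706] F [-2.38 -0.31  8.8 ] w 0.0143 q [ 0.    0.66 -0.56  2.07  0.63  0.59 -0.87]
```

View pics/w5c.png

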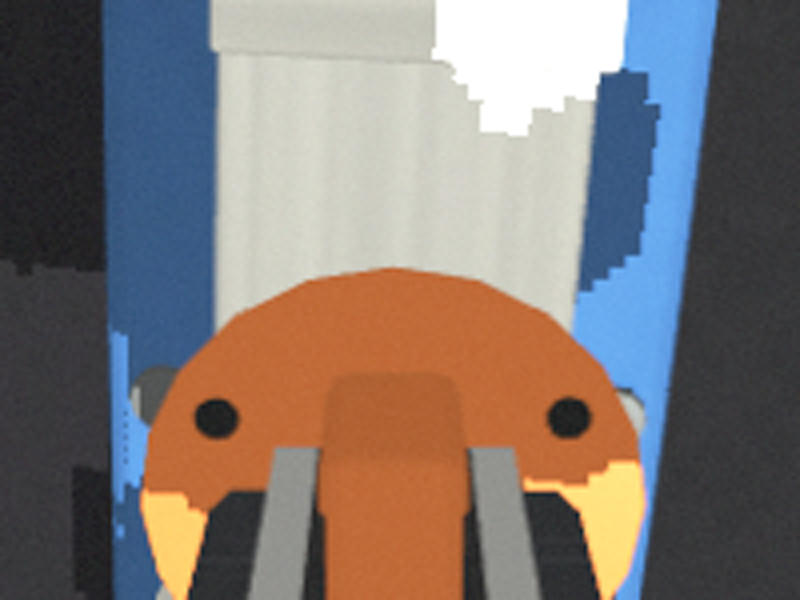

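The fingers hold the rib, centred between the pads near crop (395,520). Lifting straight up.

servo_tool([
  [[0, 0, -0.2], 0],
  [[0, 0, -0.3], 0],
  [[0, 0, -0.4], 0],
  [[0, 0, -0.5], 0],
  [[0, 0, -0.5], 0],
  [[0, 0, -0.3], 0],
  [[0, 0, 0], 0],
  [[0, 0, 0], 0],
])

```text
clock: 11.52
position: [0.464, 0.142, 0.1583]
tool_rot: [-3.141, 0.0, 1.706]
force: [0.2, -0.7, -2.0]
grip_width: 0.0142
```

```bash
python3 - <<'E'
from h import *
st(); c,i=wrist("pics/w6.png"); go([.5265,-.1277,.155],1.316)
E
```

```text
t 11.53 pos [0.464  0.142  0.1583] rpy [-3.141  0.     1.706] F [ 0.16 -0.75 -1.98] w 0.0142 q [ 0.13  0.49 -0.71  2.    0.43  0.81 -0.7 ]
units xyz [-5.514  0.511  0.062] norm 5.54 turn about tool z 4.475
```

View pics/w6.png

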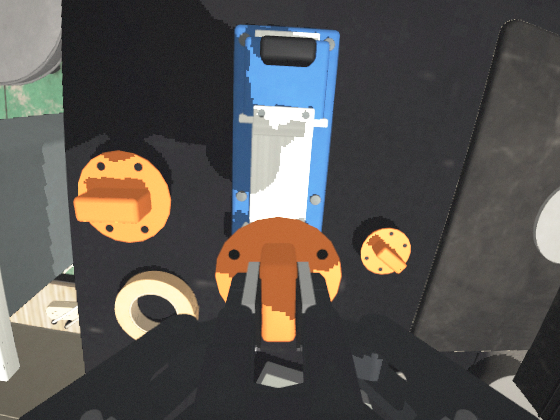

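The cap hangs in the fingers, clear of the vise. Next I fit its flange rim to get its offset from the TCP.

```bash
python3 - <<'E'
from h import *
i=cv2.imread("pics/w6.png")
crop(i,205,205,150,140,5,"pics/w6c.png")
E
```

```text
(no output)
```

View pics/w6c.png

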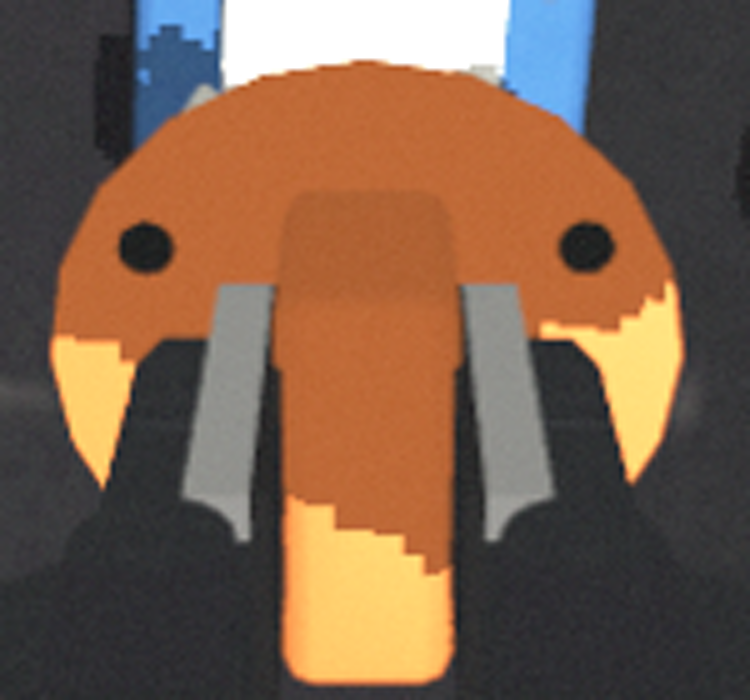

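servo_tool([
  [[-0.6, 0.06, 0], 0],
  [[-0.7, 0.06, 0], 0],
  [[-0.7, 0.06, 0], 0],
  [[-0.7, 0.06, 0], 0],
  [[-0.7, 0.06, 0], 0],
  [[-0.7, 0.06, 0], 0],
  [[-0.7, 0.06, 0], 0],
  [[-0.5, 0.06, 0], 0.9],
  [[0, 0, 0], 0.9],
  [[0, 0, 0], 0.9],
  [[0, 0, 0], 0.9],
  [[0, 0, 0], 0.9],
])

```text
clock: 13.08
position: [0.5239, -0.1167, 0.1584]
tool_rot: [-3.141, -0.0, 1.308]
force: [0.1, -0.8, -1.6]
grip_width: 0.0146
```

```bash
python3 - <<'E'
from h import *
from scipy.optimize import least_squares
c=np.load("pics/w6.png.npy",allow_pickle=True).item()
tcp=np.array([.464,.142,.1583]); psi=1.706
P=[(370,60),(180,112),(100,185),(57,275),(52,340),(75,435),(103,485),(683,340),(668,430),(632,483),(635,190),(270,75),(470,72)]
def res(p):
    q=np.array([at(c,205+(x+.5)/5-.5,205+(y+.5)/5-.5,p[2])[:2] for x,y in P]); return np.hypot(*(q-p[:2]).T)-.032
r=least_squares(res,[.464,.142,.153],x_scale=.001); print(r.x,np.round(r.fun*1000,2))
d=r.x[:2]-tcp[:2]; print("cap offset tool x,y",d@[np.cos(psi),np.sin(psi)],d@[np.sin(psi),-np.cos(psi)],"flange below tcp",tcp[2]-r.x[2])
st(); go([.5265,-.1277,.158],1.316)
wrist("pics/w7.png"); cv2.imwrite("pics/s7.png",bot.grab_frame("scene"))
E
```

```text
[0.46452174 0.14071347 0.15089505] [-0.17  0.05  0.21  0.26  0.02 -0.18 -0.1   0.01  0.38 -0.26 -0.08 -0.3
  0.13]
cap offset tool x,y -0.0013451153648524328 0.0003435603847214129 flange below tcp 0.007404948942321549
t 13.07 pos [ 0.5239 -0.1167  0.1584] rpy [-3.141 -0.     1.308] F [ 0.09 -0.82 -1.58] w 0.0146 q [ 0.53  0.53 -0.57  1.88  0.37  0.84 -0.49]
units xyz [-0.199  0.108  0.007] norm 0.23 turn about tool z -0.086
```

View pics/w7.png

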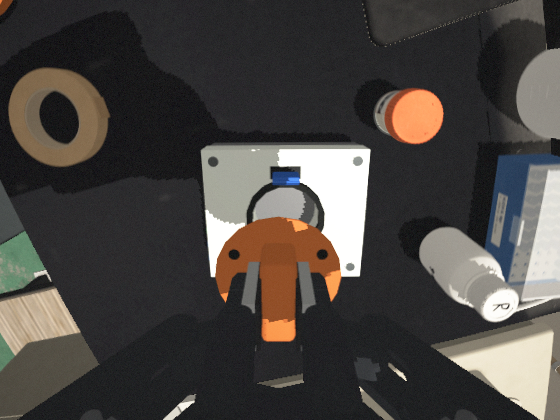

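View pics/s7.png

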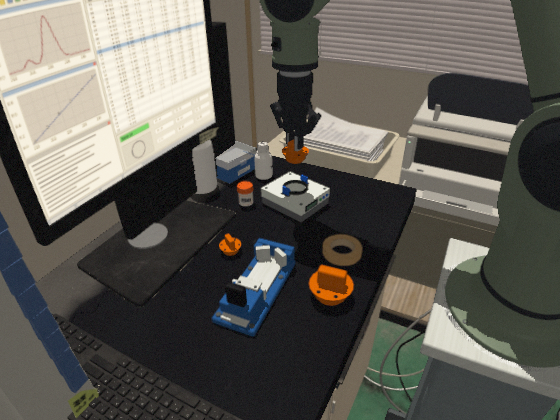

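The cap hangs level over the meter, and the port ring is at about (286,210) behind it. I move over the port and lower to just above the clips.

servo_tool([
  [[-0.1, 0.06, 0], 0],
  [[-0.09, 0.05, 0], 0],
  [[0, 0, 0.3], 0],
  [[0, 0, 0.4], 0],
  [[0, 0, 0.4], 0],
  [[0, 0, 0.25], 0],
  [[0, 0, 0], 0],
  [[0, 0, 0], 0],
])

```text
clock: 14.18
position: [0.527, -0.1277, 0.0917]
tool_rot: [3.141, -0.0, 1.314]
force: [0.7, 1.1, -0.1]
grip_width: 0.0146
```

```bash
python3 - <<'E'
from h import *
st(); go([.5268,-.1272,.088],1.316)
c,i=wrist("pics/w8.png"); crop(i,180,130,200,150,4,"pics/w8c.png"); s=bot.grab_frame("scene"); crop(s,240,110,110,110,6,"pics/s8c.png")
E
```

```text
t 14.18 pos [ 0.527  -0.1277  0.0917] rpy [ 3.141 -0.     1.314] F [ 0.74  1.06 -0.12] w 0.0146 q [ 0.5   0.63 -0.51  1.91  0.45  0.71 -0.54]
units xyz [ 0.008 -0.007  0.074] norm 0.07 turn about tool z -0.025
```

View pics/w8c.png

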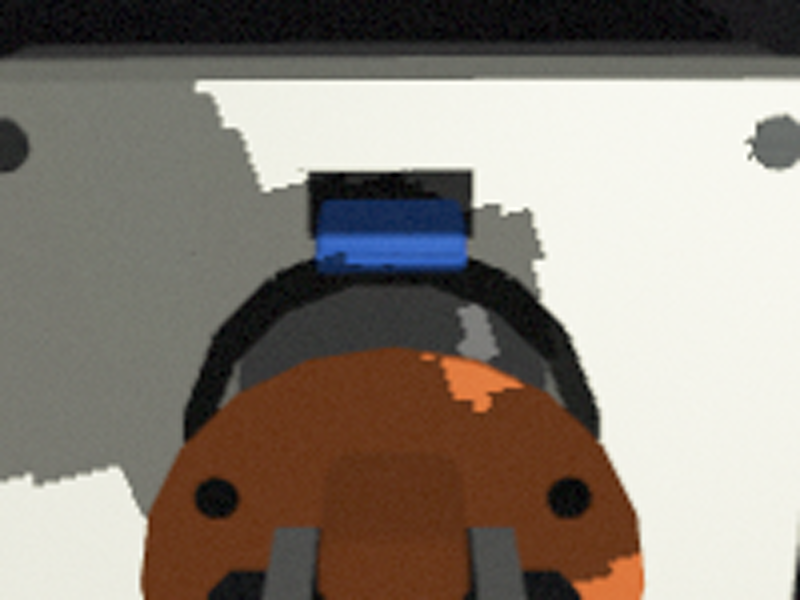

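View pics/s8c.png

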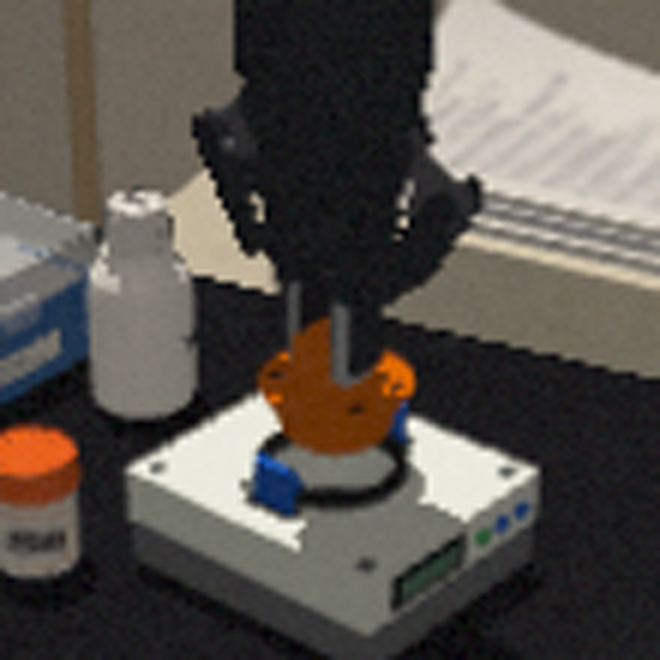

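```bash
python3 - <<'E'
from h import *
c=np.load("pics/w8.png.npy",allow_pickle=True).item()
def a(x,y,z): return at(c,180+(x+.5)/4-.5,130+(y+.5)/4-.5,z)
mx=np.array([np.cos(-.257),np.sin(-.257)]); my=np.array([-mx[1],mx[0]])
t=np.array([.527,-.1277])
print("edge from tcp along meter y",[(a(x,79,.045)[:2]-t)@my for x in (200,391,780)])
print("clip sides",[(a(x,235,.064)[:2]-t)@mx for x in (317,467)], "ring sides",[(a(x,430,.051)[:2]-t)@mx for x in (186,598)])
E
```

```text
edge from tcp along meter y [np.float64(0.056532922395427024), np.float64(0.05648651812161221), np.float64(0.05674626046655466)]
clip sides [np.float64(-0.010070798475282887), np.float64(0.009584960911856438)] ring sides [np.float64(-0.03086737502720111), np.float64(0.03036921593693852)]
```

Lateral alignment is good within 0.3 mm. The plate edge suggests the port is about 1.5 mm farther along tool x, so I shift partway and start the press.

servo_tool([
  [[0.024, 0, 0.1], 0],
  [[0, 0, 0.1], 0],
  [[0, 0, 0.1], 0],
  [[0, 0, 0.05], 0],
  [[0, 0, 0.05], 0],
  [[0, 0, 0], 0],
], newtons=100)

```text
clock: 15.02
position: [0.527, -0.1265, 0.0711]
tool_rot: [-3.141, -0.0, 1.314]
force: [0.4, 0.2, 0.4]
grip_width: 0.0138
```

servo_tool([
  [[0, 0, 0.04], 0],
  [[0, 0, 0.04], 0],
  [[0, 0, 0.04], 0],
  [[0, 0, 0], 0],
])

```text
clock: 15.52
position: [0.5276, -0.1259, 0.0654]
tool_rot: [3.141, -0.001, 1.314]
force: [1.7, 5.5, 2.7]
grip_width: 0.0139
```

The outside force pushes the cap toward +y, which agrees with the remaining offset, so I shift by another 1 mm and keep pressing.

servo_tool([
  [[0.02, 0, 0], 0],
  [[0, 0, 0.02], 0],
  [[0, 0, 0.03], 0],
  [[0, 0, 0], 0],
])

```text
clock: 16.02
position: [0.5279, -0.1257, 0.0633]
tool_rot: [3.14, 0.0, 1.314]
force: [0.6, 1.7, 9.8]
grip_width: 0.0141
```

```bash
python3 - <<'E'
from h import *
st(); c,i=wrist("pics/w9.png"); crop(i,180,130,200,150,4,"pics/w9c.png"); s=bot.grab_frame("scene"); crop(s,240,110,110,110,6,"pics/s9c.png")
E
```

```text
t 16.02 pos [ 0.5279 -0.1257  0.0633] rpy [3.14  0.    1.314] F [0.64 1.71 9.75] w 0.0141 q [ 0.47  0.67 -0.48  1.92  0.49  0.66 -0.57]
```

View pics/w9c.png

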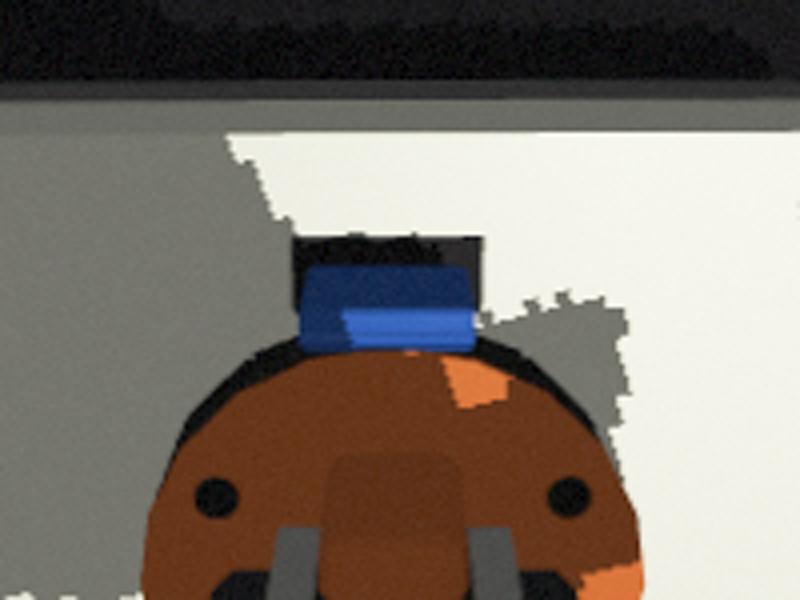

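View pics/s9c.png

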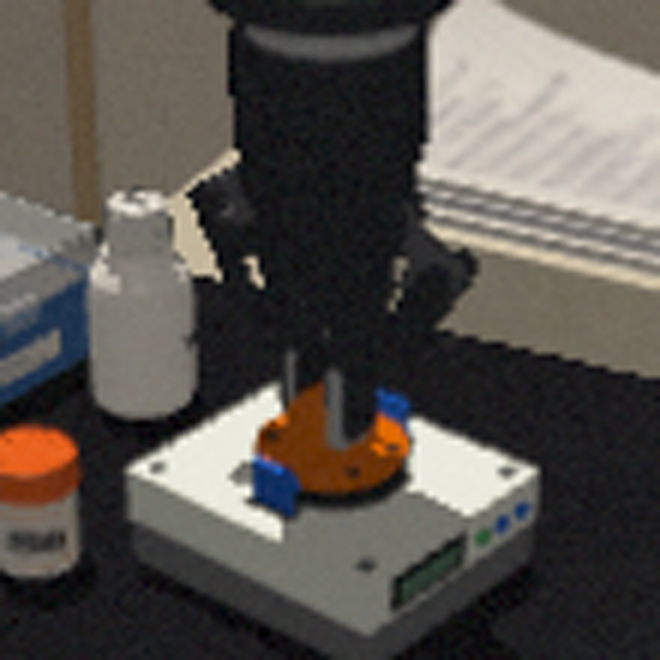

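Lateral force has relaxed to under 2 N and the press force is 9.8 N. The cap sits between the clips, not yet under the hooks. I keep pressing in small steps.

servo_tool([
  [[0, 0, 0.03], 0],
  [[0, 0, 0.03], 0],
  [[0, 0, 0], 0],
])

```text
clock: 16.5
position: [0.5273, -0.126, 0.0597]
tool_rot: [3.142, 0.0, 1.313]
force: [2.4, -0.6, 0.3]
grip_width: 0.0137
```

servo_tool([
  [[0, 0, 0.03], 0],
  [[0, 0, 0.03], 0],
  [[0, 0, 0], 0],
])

```text
clock: 16.88
position: [0.5273, -0.126, 0.0568]
tool_rot: [-3.142, 0.0, 1.313]
force: [0.9, -2.4, 6.9]
grip_width: 0.0141
```

servo_tool([
  [[0, 0, 0.02], 0],
  [[0, 0, 0], 0],
  [[0, 0, 0], 0],
])

```text
clock: 17.25
position: [0.5273, -0.126, 0.0565]
tool_rot: [3.141, 0.001, 1.313]
force: [-5.1, -1.9, 22.4]
grip_width: 0.0138
```

servo_tool([
  [[0, 0, 0.02], 0],
  [[0, 0, 0], 0],
  [[0, 0, 0], 0],
])

```text
clock: 17.62
position: [0.5274, -0.126, 0.0564]
tool_rot: [3.141, 0.001, 1.313]
force: [-12.8, 0.2, 45.3]
grip_width: 0.014
```

```bash
python3 - <<'E'
from h import *
st(); c,i=wrist("pics/w10.png"); crop(i,180,130,200,150,4,"pics/w10c.png"); s=bot.grab_frame("scene"); crop(s,240,110,110,110,6,"pics/s10c.png"); cv2.imwrite("pics/s10.png",s)
E
```

```text
t 17.62 pos [ 0.5274 -0.126   0.0564] rpy [3.141e+00 1.000e-03 1.313e+00] F [-12.77   0.24  45.29] w 0.014 q [ 0.46  0.68 -0.47  1.93  0.5   0.65 -0.58]
```

View pics/w10c.png

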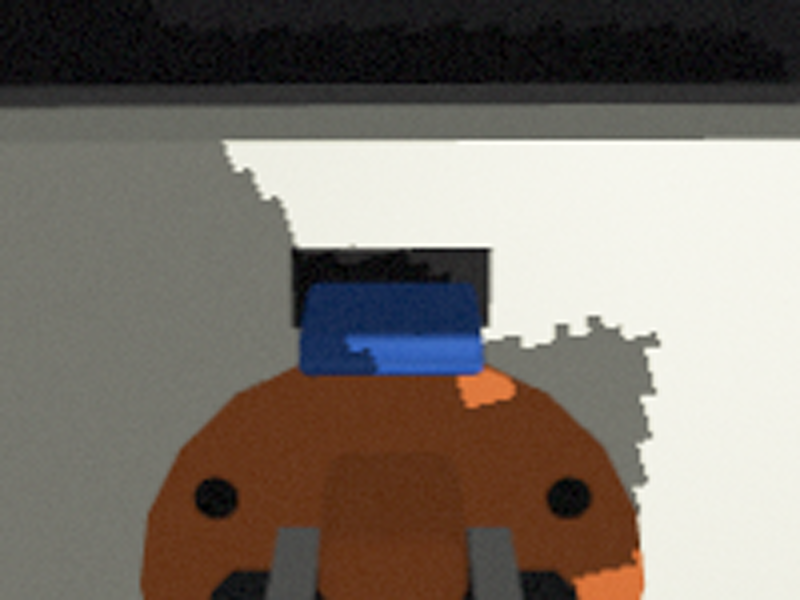

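View pics/s10c.png

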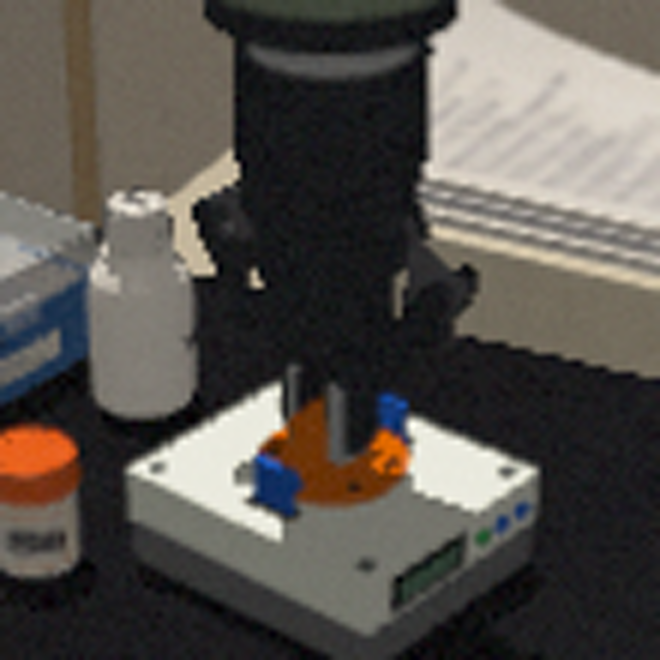

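The clip hook now overlaps the rim and the cap is on its hard stop (TCP z 0.0564, as computed). The push of 45 N is more than needed, so I ease it off a little.

servo_tool([
  [[0, 0, -0.02], 0],
  [[0, 0, 0], 0],
  [[0, 0, 0], 0],
  [[0, 0, 0], 0],
])

```text
clock: 18.23
position: [0.5273, -0.126, 0.0565]
tool_rot: [3.141, 0.001, 1.313]
force: [-4.8, -1.2, 23.5]
grip_width: 0.0136
```

```bash
python3 - <<'E'
from h import *
st(); t=bot.grab_frame("top"); crop(t,190,130,210,150,3.8,"pics/t11.png"); st()
E
```

```text
t 18.23 pos [ 0.5273 -0.126   0.0565] rpy [3.141e+00 1.000e-03 1.313e+00] F [-4.83 -1.23 23.49] w 0.0136 q [ 0.47  0.68 -0.47  1.93  0.5   0.65 -0.58]
t 18.27 pos [ 0.5273 -0.126   0.0565] rpy [3.141e+00 1.000e-03 1.313e+00] F [-5.98 -1.98 23.47] w 0.0135 q [ 0.47  0.68 -0.47  1.93  0.5   0.65 -0.58]
```

View pics/t11.png

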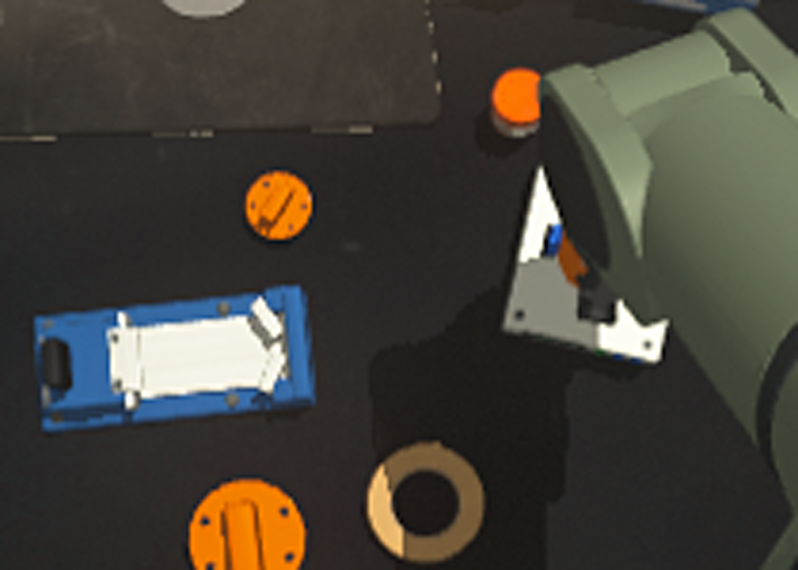

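The top view shows the vise empty with its jaw open, the look-alikes and jar in place, and the cap in the port. The push is steady at 23 N, so I hand in.

```bash
python3 -c "
from workcell import bot
print(bot.job_done())"
```

```text
the job is handed in; nothing more can be done
None
```

The cap is on the gas meter's port, and I handed the job in at about 18.3 s with the hand still gripping it and pushing it down. No verdict was reported.

- **Sequence:** I slid the vise jaw about 32 mm open by its grip block and lifted the middle-sized cap out by its rib. I then pressed it into the port.
- **Snap:** The press force rose to about 10 N and then dropped suddenly, which I took as the clips snapping over.
- **Seating:** The final TCP height was 0.0565 m, the height I had worked out for a fully home cap. The force rose steeply there, as against a hard stop. It reached 45 N at one point, so I eased it back, and it held at about 23 N.
- **Pictures:** The wrist view shows the +y clip's hook over the rim, and the scene view shows the cap between both clips. I did not see the -y hook close up. The top view shows the vise jaw still open and the jar in place. The bottle stood untouched in the last scene crop.
- **Disagreement:** My two measurements of the port along the meter's y differed by about 1.5 mm. During the press a side force of 5.5 N showed that the farther one was nearer the truth. I shifted the cap about 2 mm in two steps, and the side force fell below 2 N before the snap. At the end about 5 N of sideways force remained, with the cap seated.

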